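Fetch the sugar pot from behind the canisters

TASK

The white sugar pot is boxed in by three tall canisters: first stand all three canisters aside on the cutting board, leaving the pot where it is, and only then set the pot on the middle of the cork coaster beside the mug. With the pot served, put each canister back on the middle of the round mat of its own colour. Keep everything upright and leave the mug where it is.

Things in the scene. Friction and masses are not known exactly. Their poses are not given: they have to be found in the camera images.
- can_red: tall red canister, a straight cylinder 56 mm across, 140 mm tall, flat red lid, 0.2 to 0.4 kg. Origin: centre of its underside, z up. Starts on the mat of its colour. The three stand on the -x side and the two y sides of the pot, 64 mm from it and 90 or 128 mm apart (centres); which colour is where varies. Grip it across the diameter, 100 to 120 mm up, above the low things.
- can_green: tall green canister, a straight cylinder 56 mm across, 140 mm tall, flat green lid, 0.2 to 0.4 kg. Origin: centre of its underside, z up. Starts on the mat of its colour. The three stand on the -x side and the two y sides of the pot, 64 mm from it and 90 or 128 mm apart (centres); which colour is where varies. Grip it across the diameter, 100 to 120 mm up, above the low things.
- can_blue: tall blue canister, a straight cylinder 56 mm across, 140 mm tall, flat blue lid, 0.2 to 0.4 kg. Origin: centre of its underside, z up. Starts on the mat of its colour. The three stand on the -x side and the two y sides of the pot, 64 mm from it and 90 or 128 mm apart (centres); which colour is where varies. Grip it across the diameter, 100 to 120 mm up, above the low things.
- pot: white sugar pot, a straight cylinder 50 mm across and 58 mm tall, brass knob on top to 70 mm; 0.13 to 0.25 kg. Origin: centre of its underside, z up. Stands on the floor (12 mm above the table) of a wooden caddy, 220 mm square, rim to 24 mm; 102 mm to its +x side (within 0.25 rad) is a back board 70 mm high, with a fixed spice tin (60 mm high) in each back corner, 106 mm from the pot.
- mat_red: round red mat, 68 mm across and 2 mm thick, fixed on the caddy's floor under the red canister; the canister's place. Origin: centre of its underside (12 mm above the table); its top is 2 mm above that, z up.
- mat_green: round green mat, 68 mm across and 2 mm thick, fixed on the caddy's floor under the green canister; the canister's place. Origin: centre of its underside (12 mm above the table); its top is 2 mm above that, z up.
- mat_blue: round blue mat, 68 mm across and 2 mm thick, fixed on the caddy's floor under the blue canister; the canister's place. Origin: centre of its underside (12 mm above the table); its top is 2 mm above that, z up.
- board: light wooden cutting board, 220 x 220 x 18 mm, fixed on the table, empty at the start: the place to stand canisters aside, anywhere on it. Origin: centre of its underside on the table; its top is 18 mm above; x and y along its edges, z up.
- coaster: round cork coaster, 84 mm across and 5 mm thick, fixed on a low steel tray (190 x 240 mm, floor 8 mm thick, rim to 18 mm above the table): the pot's goal. Origin: centre of its underside (8 mm above the table); its top is 5 mm above that, z up.
- mug: grey mug, 68 mm across and 70 mm tall, handle on its +y side, standing on the same tray 105 to 130 mm from the coaster's centre. Not to be moved. Origin: centre of its underside, z up.
There are look-alikes about, which are no part of the job. What is shaped like the can_red but orange or yellow is not meant.

How it is judged:
By the outcome, as a careful person would: the job done as asked, in the order asked, and still so for the second after the job is handed in, with the robot touching nothing.
It also fails if it takes over 144 s, if anything falls off the work surface, if the arm or the gripper's body presses on something with over 40 N, if the wrist force passes 120 N, or if a joint passes its speed limit or range.

ROBOT

A 6-joint arm with a two-finger parallel gripper is mounted at the origin on the work surface. World frame = base frame: x ahead of the robot, y to its left, z up, the work surface at z = 0. Lengths are in m, angles in rad, forces in N, time in s.
With the tool pointing down it reaches from about 0.35 to 0.775 m from the base axis. Payload 5.5 kg.
Tool frame: the origin (TCP) lies on the centre line of the jaws, within the pads' length; the fingertips stand 11 mm ahead of it and the grasp point (between the pads) lies 8 mm behind it (env.tip_extent is the distance from the TCP to the fingertips, in m); z points along the fingers, y is the line along which they close (so a half turn about z gives the same grasp; the last joint's range is limited). The gripper opens to 85 mm and grips with 20 to 120 N. Pads are 22 mm wide; open, the fingers measure 114 mm over their backs; the gripper's body (76 mm by 85 mm) begins 54 mm behind the grasp point. The pads swing forward as they close: fully open they stand 13 mm farther back than shut.
Start: joints at [1.094, 0.313, 0.046, 1.304, 0, 1.431], TCP at [0.19, 0.543, 0.242] pointing down, gripper open.
Joint ranges: [-2.76, 2.76], [-0.86, 1.69], [-1.03, 1.26], [-2.2, 2.34], [-1.47, 1.5], [-3.14, 3.14]. Speed limits (rad/s): [2.57, 2.57, 3.14, 3.14, 3.14, 3.14].

INTERFACE

Orientations are given as a unit quaternion [w, x, y, z].
In Python, from workcell import env gives the robot as it stands.
- The arm moves only by the shell command python3 -m jog 'ROWS' [FORCE]. ROWS is JSON, a list of rows, each a list of 5 numbers: the gripper's target within -1 to 1 (shut at 1, half-way at 0, fully open at -1), then the shift along the tool's x, y, z in m, then the turn about the tool's z in degrees. In form: [[fingers, tx, ty, tz, turn], ...]. A call has 1 to 5 rows; each row shifts and turns the commanded pose from where the row before left it, along the tool's axes as they then stand; what a row does not reach is not made up. A row lasts 1/12 s, in which the tool goes at most 41.7 mm and 7.16 degrees, less where a joint would pass 70% of its speed; a pose out of reach is approached as far as the arm can. A call is refused whole if a number of a shift passes 0.0417 or a number of a turn 7.16, either way. A call with a gripper value outside its range is refused whole. The fingers move at their own pace and stop on an object; FORCE is the grip in N (left out, the last holds). Time passes only in rows, so rows that do not move let the fingers close. It gives the time, the measured TCP pose, the force, the opening and the grip force at its end, in the units of the state.
- env.get_state(): the state, without advancing time (a new reading comes with each control period).
- env.read_camera(name): name is "scene" or "top" or "wrist"; returns a dict with "img" (420x560x3 uint8, red, green, blue), "fov_y" (degrees; the focal length in pixels is half the picture's height over the tangent of half this angle, whatever the lens; pixels are square), "cx", "cy" (the principal point, pixels), "T" (4x4, takes a point from camera to world coordinates). Camera axes: x right, y up, looking along -z (the intrinsics and any distortion apply to the point x, -y, -z); pixel columns grow to the right and rows downward; lengths in m; the calibration is good to about 2 mm. A picture is of the moment at which its call begins. There is no depth.
- env.hand_in(): hands the job in; it is judged then, once.
The state is a dict: "clock": time; "joint_pos": joint angles; "qvel": joint speeds; "tau": joint torques, N m; "tcp_pos": TCP position; "orientation": TCP orientation; "wrist_force": force on the tool from outside, world axes, zero at the start; "ft_torque": the same for the moment, N m; "finger_gap": finger opening in m; "grip_force": force on a finger pad.
Only numpy, scipy, OpenCV 4.12 (cv2) and the standard library are available. Lean on these libraries where they do the work, as an engineer would, in place of code of your own. Each camera call takes 0.05 s, during which the arm holds its last target. There are 200 camera calls.

## Working session

There is one attempt and no reset: what is moved stays moved. The work goes in short steps, Python scripts to look and compute and a shell command to move; the robot and the scene stay as the last step left them, time stands still between calls to the robot, and variables do not carry over. Pictures are saved under pics/ and viewed, at most 14 in all, crops included, and the job is handed in when it is done.

```bash
ls; mkdir -p pics
python3 - <<'E'
from workcell import env
import cv2
for n in("top","scene"):
    r=env.read_camera(n); cv2.imwrite(f"pics/{n}0.png",r["img"][:,:,::-1]); print(n,r["fov_y"],r["cx"],r["cy"],r["T"],[k for k in r])
s=env.get_state(); print(s)
E
```

```text
pics
top 51.38438620794109 276.1350505602353 210.4350918769037 [[ 0.01180173  0.99112496 -0.13240859  0.30753948]
 [-0.99972926  0.00903988 -0.02144031 -0.02888499]
 [-0.02005307  0.13262577  0.99096331  1.0144353 ]
 [ 0.          0.          0.          1.        ]] ['img', 'fov_y', 'cx', 'cy', 'T']
scene 44.6123202417 270.64081713198647 208.23427623753673 [[-0.63218608 -0.59805032  0.49262215  1.0457825 ]
 [ 0.77471554 -0.49816412  0.38942051  0.45311314]
 [ 0.01251362  0.62782826  0.7782513   0.99960924]
 [ 0.          0.          0.          1.        ]] ['img', 'fov_y', 'cx', 'cy', 'T']
{'clock': 0.1, 'joint_pos': array([ 1.09441371e+00,  3.13940330e-01,  4.50938396e-02,  1.30359066e+00,
       -1.49656527e-05,  1.43118179e+00]), 'qvel': array([ 9.88489702e-06, -3.49985537e-05,  2.24669270e-03, -1.03993513e-03,
       -5.56945227e-04,  5.27261409e-04]), 'tau': array([ 2.60292953e-03, -4.81724775e+01,  2.99245727e+01,  1.26670193e-02,
       -8.84684846e-05,  1.68188245e-05]), 'tcp_pos': array([0.18982264, 0.54230476, 0.24148998]), 'orientation': array([-2.41578846e-04,  1.67589402e-01,  9.85856541e-01, -7.84073661e-04]), 'wrist_force': array([-0.02375588, -0.36971135, -0.14250466]), 'ft_torque': array([-0.01356978,  0.00659317,  0.03385976]), 'grip_force': 0.0, 'finger_gap': 0.08517542724909902}
```

View pics/top0.png

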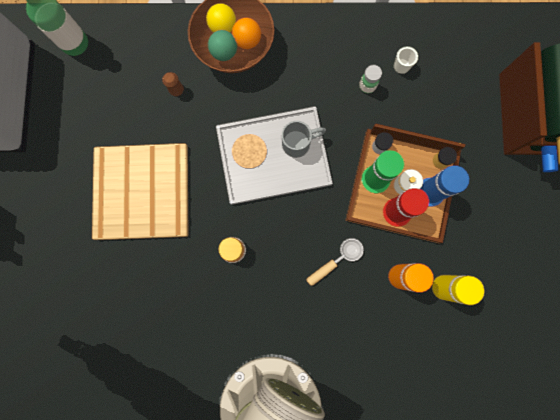

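View pics/scene0.png

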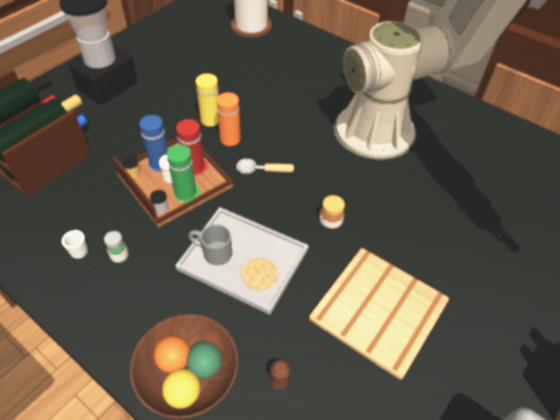

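```bash
cat > h.py <<'E'
import numpy as np, cv2
from workcell import env
def cam(n):
    r=env.read_camera(n); h=r["img"].shape[0]; r["f"]=h/2/np.tan(np.radians(r["fov_y"]/2)); return r
def p2w(r,u,v,z):
    d=r["T"][:3,:3]@np.array([(u-r["cx"])/r["f"],-(v-r["cy"])/r["f"],-1]); o=r["T"][:3,3]
    return (o+d*(z-o[2])/d[2])[:2]
def w2p(r,P):
    q=(np.atleast_2d(P)-r["T"][:3,3])@r["T"][:3,:3]
    return np.c_[r["cx"]+r["f"]*q[:,0]/-q[:,2], r["cy"]-r["f"]*q[:,1]/-q[:,2]]
def circ(r,x,y,z,R,im,s,o,c):
    a=np.linspace(0,2*np.pi,60); P=np.c_[x+R*np.cos(a),y+R*np.sin(a),0*a+z]
    cv2.polylines(im,[((w2p(r,P)-o)*s).astype(np.int32)],True,c,1)
def crop(r,u,v,w,h,s): return cv2.resize(np.ascontiguousarray(r["img"][v:v+h,u:u+w,::-1]),None,fx=s,fy=s,interpolation=cv2.INTER_CUBIC)
E
python3 - <<'E'
from h import *
r=cam("top")
print("board",[p2w(r,u,v,.018).round(3) for u,v in((92.5,147),(187,144),(189,238.5),(93,240))])
for n,u,v,z in(("green",389,158,.154),("blue",453,180,.154),("red",411,202,.154),("knob",411,181,.082),("coaster",249.5,151,.013),("mug",296,137,.078)): print(n,p2w(r,u,v,z).round(3))
a=crop(r,340,115,140,135,4.4); b=crop(r,210,100,125,110,4)
cv2.imwrite("pics/c1.png",a); cv2.imwrite("pics/c2.png",b)
E
```

```text
board [array([0.588, 0.43 ]), array([0.597, 0.205]), array([0.374, 0.192]), array([0.368, 0.414])]
green [ 0.531 -0.236]
blue [ 0.487 -0.362]
red [ 0.442 -0.277]
knob [ 0.499 -0.3  ]
coaster [0.582 0.057]
mug [ 0.597 -0.051]
```

View pics/c1.png

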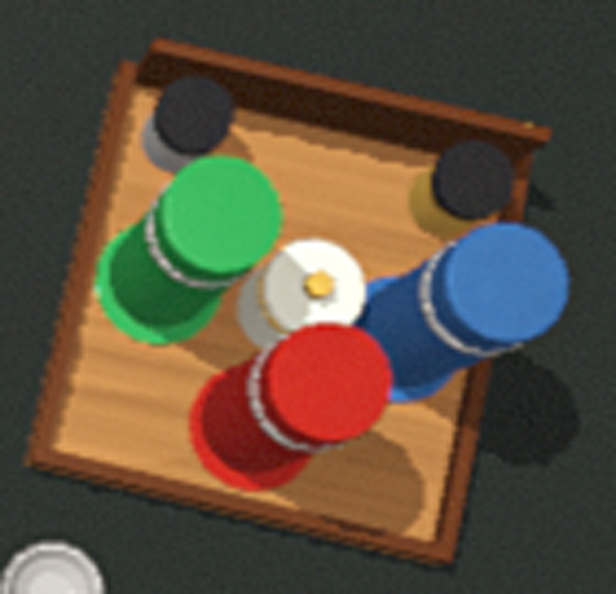

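The zoomed crop shows the lids: green (220,214), red (327,384), blue (505,282) and the brass knob (319,285). Red is on the -x side, green on +y, blue on -y.

View pics/c2.png

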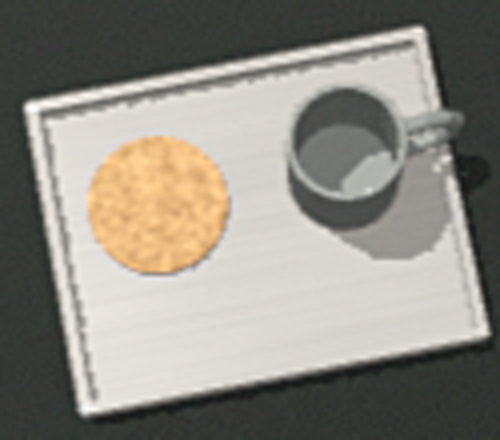

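```bash
cat >> h.py <<'E'
def go(x,y,z,ang=None):
    """turn (deg) then shift in post-turn tool axes; ang = wanted world yaw (deg) of tool y, mod 180"""
    from scipy.spatial.transform import Rotation as Ro
    s=env.get_state(); w,a,b,c=s["orientation"]; R=Ro.from_quat([a,b,c,w])
    t=0
    if ang is not None:
        yv=R.as_matrix()[:,1]; cur=np.degrees(np.arctan2(yv[1],yv[0])); t=-((ang-cur+90)%180-90); R=R*Ro.from_euler('z',t,degrees=True)
    d=R.inv().apply(np.array([x,y,z])-s["tcp_pos"])
    print("clk %.1f tcp %s q6 %.2f gap %.3f | turn %.1f shift mm %s"%(s["clock"],(s["tcp_pos"]*1e3).round(1),s["joint_pos"][5],s["finger_gap"],t,(d*1e3).round(1)))
E
python3 - <<'E'
from h import *
r=cam("top")
W={}
for n,u,v,z in(("green",220,214,.154),("blue",505,282,.154),("red",327,384,.154),("knob",319,285,.082)): W[n]=p2w(r,340+u/4.4,115+v/4.4,z); print(n,W[n].round(4))
p=W["knob"]
for n in("green","blue","red"): d=W[n]-p; print(n,np.linalg.norm(d),np.degrees(np.arctan2(d[1],d[0])))
print([np.linalg.norm(W[a]-W[b]) for a,b in(("green","blue"),("green","red"),("red","blue"))])
go(*W["green"],.3,None)
E
```

```text
green [ 0.5194 -0.2378]
blue [ 0.4887 -0.3654]
red [ 0.4413 -0.2839]
knob [ 0.5017 -0.3028]
green 0.06742647259922925 74.814667424127
blue 0.06389839949592069 -101.70871994255977
red 0.06327466589031784 162.61387164883988
[np.float64(0.13126448037549654), np.float64(0.09067711722130667), np.float64(0.09426900531719173)]
clk 0.2 tcp [189.9 542.4 241.7] q6 1.43 gap 0.085 | turn 0.0 shift mm [-568.8 -627.5  -57.6]
```

The crop shows the coaster centred at (158,205) → (0.582, 0.057), the mug well clear to its -y side. Can spacings check out with 64/90/128 mm. Moving over to green.

```bash
R='[-1,-0.0259,-0.0285,0,0]'
python3 -m jog '[[-1,-0.0259,-0.0285,-0.01,0],[-1,-0.0259,-0.0285,-0.01,0],[-1,-0.0259,-0.0285,-0.01,0],[-1,-0.0259,-0.0285,-0.01,0],[-1,-0.0259,-0.0285,-0.01,0]]'
python3 -m jog '[[-1,-0.0259,-0.0285,0,0],[-1,-0.0259,-0.0285,0,0],[-1,-0.0259,-0.0285,0,0],[-1,-0.0259,-0.0285,0,0],[-1,-0.0259,-0.0285,0,0]]'
python3 - <<'E'
from h import *
go(.519,-.239,.27,120.5); go(.519,-.239,.27)
E
```

```text
clock: 0.62
tcp_pos: [0.2652, 0.3638, 0.2925]
orientation: [-0.0, 0.167, 0.986, -0.0]
wrist_force: [0.3, 0.8, 0.4]
finger_gap: 0.0854
grip_force: 0.0
clock: 1.03
tcp_pos: [0.3404, 0.1864, 0.2924]
orientation: [0.0, 0.167, 0.986, 0.0]
wrist_force: [0.8, 1.0, -0.1]
finger_gap: 0.0854
grip_force: 0.0
clk 1.0 tcp [340.4 186.4 292.4] q6 0.63 gap 0.085 | turn -49.8 shift mm [  62.  -457.2   22.4]
clk 1.0 tcp [340.4 186.4 292.4] q6 0.63 gap 0.085 | turn 0.0 shift mm [-309.  -342.7   22.4]
```

```bash
python3 -m jog '[[-1,0,0,0,-7.1],[-1,0,0,0,-7.1],[-1,0,0,0,-7.1],[-1,0,0,0,-7.1],[-1,0,0,0,-7.1]]' >/dev/null
python3 -m jog '[[-1,0,0,0,-7.1],[-1,0,0,0,-7.1],[-1,0.0052,-0.0381,0,0],[-1,0.0052,-0.0381,0,0],[-1,0.0052,-0.0381,0,0]]' >/dev/null
python3 -m jog '[[-1,0.0052,-0.0381,0,0],[-1,0.0052,-0.0381,0,0],[-1,0.0052,-0.0381,0,0],[-1,0.0052,-0.0381,0,0],[-1,0.0052,-0.0381,0,0]]' >/dev/null
python3 -m jog '[[-1,0.0052,-0.0381,0,0],[-1,0.0052,-0.0381,0,0],[-1,0.0052,-0.0381,0,0],[-1,0.0052,-0.0381,0,0],[-1,0,0,0,0]]'
python3 - <<'E'
from h import *
go(.519,-.239,.27,120.5)
r=cam("wrist"); im=np.ascontiguousarray(r["img"][:,:,::-1])
for x,y,c in((.519,-.239,(0,255,255)),(.487,-.364,(255,255,0)),(.441,-.285,(255,0,255))): circ(r,x,y,.154,.028,im,1,0,c)
circ(r,.503,-.3015,.070,.025,im,1,0,(0,0,0))
cv2.imwrite("pics/w1.png",im)
np.set_printoptions(suppress=True); print(r["fov_y"],r["T"].round(3))
E
```

```text
clock: 2.7
tcp_pos: [0.5197, -0.2439, 0.29]
orientation: [-0.0, -0.26, 0.966, -0.001]
wrist_force: [0.1, -0.1, -0.9]
finger_gap: 0.0856
grip_force: 0.0
clk 2.7 tcp [ 519.7 -243.9  290. ] q6 -1.10 gap 0.086 | turn -0.4 shift mm [-1.9  4.6 20. ]
65.22344785715046 [[-0.501 -0.821 -0.274  0.451]
 [ 0.866 -0.476 -0.156 -0.284]
 [-0.002 -0.315  0.949  0.423]
 [ 0.     0.     0.     1.   ]]
```

View pics/w1.png

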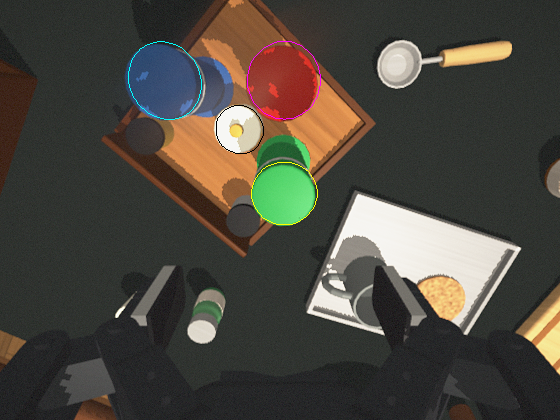

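The wrist overlays sit on all three lids and the pot within ~1–2 mm, so positions are confirmed. Grasping green.

```bash
python3 -m jog '[[-1,-0.0019,0.0046,0.034,0],[-1,0,0,0.034,0],[-1,0,0,0.034,0],[-1,0,0,0.03,0],[-1,0,0,0.02,0]]' 
python3 -m jog '[[-1,0,0,0.02,0],[1,0,0,0,0],[1,0,0,0,0],[1,0,0,0,0],[1,0,0,0,0]]' 50
python3 -m jog '[[1,0,0,0,0],[1,0,0,0,0],[1,0,0,0,0],[1,0,0,0,0],[1,0,0,0,0]]' 
E=1; python3 -c "
from h import *
r=cam('wrist'); cv2.imwrite('pics/w2.png',r['img'][:,:,::-1])"
```

```text
clock: 3.17
tcp_pos: [0.5152, -0.2307, 0.1373]
orientation: [-0.001, -0.263, 0.965, 0.002]
wrist_force: [-0.5, 0.7, -0.4]
finger_gap: 0.085
grip_force: 0.0
clock: 3.58
tcp_pos: [0.518, -0.233, 0.122]
orientation: [0.001, -0.262, 0.965, -0.001]
wrist_force: [0.0, -0.9, -1.7]
finger_gap: 0.0557
grip_force: 51.8
clock: 4.0
tcp_pos: [0.5178, -0.2331, 0.1214]
orientation: [0.001, -0.262, 0.965, -0.001]
wrist_force: [-1.5, 1.4, 6.9]
finger_gap: 0.0557
grip_force: 51.2
```

```bash
python3 -m jog '[[1,0,0,-0.01,0],[1,0,0,-0.025,0],[1,0,0,-0.035,0],[1,0,0,-0.04,0],[1,0,0,-0.04,0]]' 
python3 -m jog '[[1,0,0,-0.025,0],[1,0,0,0,0],[1,0,0,0,0],[1,0,0,0,0],[1,0,0,0,0]]'
python3 -c "
from h import *
go(.53,.37,.3,90)
r=cam('top'); cv2.imwrite('pics/t2.png',crop(r,340,100,150,150,4))"
```

```text
clock: 4.47
tcp_pos: [0.5162, -0.2323, 0.2714]
orientation: [-0.001, -0.262, 0.965, 0.001]
wrist_force: [1.3, -1.2, -2.2]
finger_gap: 0.0557
grip_force: 52.4
clock: 4.88
tcp_pos: [0.5163, -0.2323, 0.2932]
orientation: [-0.001, -0.262, 0.965, 0.001]
wrist_force: [-0.2, 0.7, -2.6]
finger_gap: 0.0558
grip_force: 52.6
clk 4.9 tcp [ 516.3 -232.3  293.2] q6 -1.10 gap 0.056 | turn 30.4 shift mm [-13.7 602.3  -5.6]
```

View pics/t2.png

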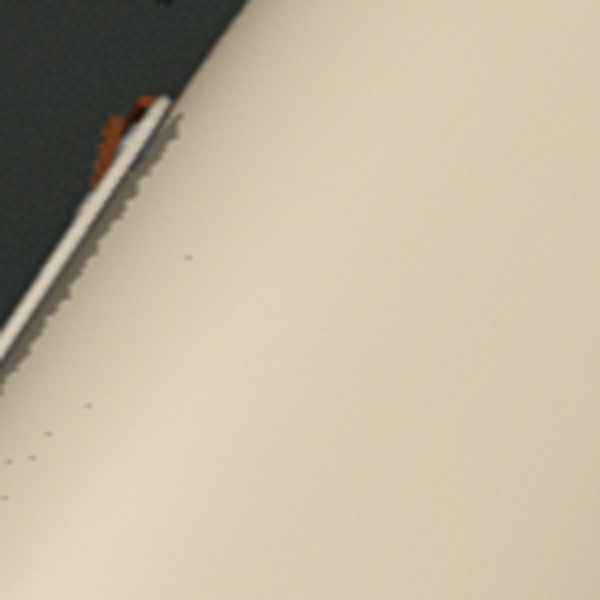

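The top view is blocked by the arm; the canister hangs in the grip (gap 56 mm). Carrying to the board.

```bash
python3 -m jog '[[1,-0.01,0.0157,0,0],[1,-0.0203,0.0317,0,0],[1,-0.0203,0.0317,0,0],[1,-0.0203,0.0317,0,0],[1,-0.0203,0.0317,0,0]]' >/dev/null
python3 -m jog '[[1,-0.0203,0.0317,0,0],[1,-0.0203,0.0317,0,0],[1,-0.0203,0.0317,0,0],[1,-0.0203,0.0317,0,0],[1,-0.0203,0.0317,0,0]]' >/dev/null
python3 -m jog '[[1,-0.0203,0.0317,0,0],[1,-0.0203,0.0317,0,0],[1,-0.0203,0.0317,0,0],[1,-0.0203,0.0317,0,0],[1,-0.0203,0.0317,0,0]]' >/dev/null
python3 -m jog '[[1,-0.0203,0.0317,0,0],[1,-0.0103,0.016,0,0],[1,0,0,0,0],[1,0,0,0,0],[1,0,0,0,0]]'
python3 -c "
from h import *
go(.54,.37,.127)
r=cam('wrist'); im=np.ascontiguousarray(r['img'][:,:,::-1])
for x,y in((.54,.37),(.425,.365),(.48,.25)): circ(r,x,y,.018,.028,im,1,0,(0,0,255))
cv2.imwrite('pics/w3.png',im)"
```

```text
clock: 6.6
tcp_pos: [0.5402, 0.3684, 0.2938]
orientation: [-0.001, -0.262, 0.965, -0.001]
wrist_force: [-0.5, -0.9, -2.6]
finger_gap: 0.0558
grip_force: 52.3
clk 6.6 tcp [540.2 368.4 293.8] q6 -0.05 gap 0.056 | turn 0.0 shift mm [ -1.2   1.5 166.8]
```

View pics/w3.png

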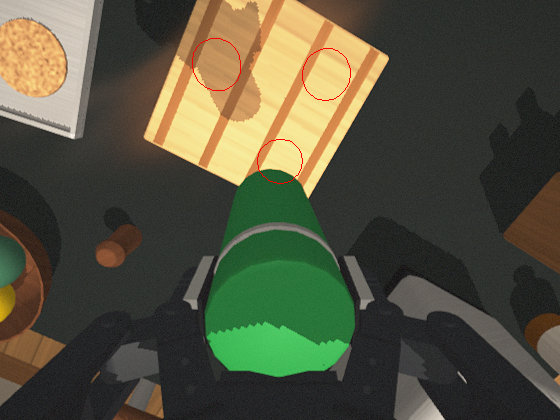

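The board is in view, with the planned spots (red rings) on it; the nearest one is a bit close to the corner, so I shift slightly inward and lower.

```bash
python3 -m jog '[[1,0.0062,0,0.035,0],[1,0,0,0.035,0],[1,0,0,0.035,0],[1,0,0,0.03,0],[1,0,0,0.02,0]]' >/dev/null
python3 -m jog '[[1,0,0,0.007,0],[1,0,0,0.003,0],[1,0,0,0.0,0],[1,0,0,0,0],[1,0,0,0,0]]'
```

```text
clock: 7.48
tcp_pos: [0.5366, 0.3662, 0.1326]
orientation: [0.002, -0.262, 0.965, 0.0]
wrist_force: [0.5, 0.0, -0.8]
finger_gap: 0.0556
grip_force: 52.4
```

```bash
python3 -m jog '[[1,0,0,0.002,0],[1,0,0,0,0],[1,0,0,0,0]]'
python3 -m jog '[[1,0,0,0.002,0],[1,0,0,0,0],[1,0,0,0,0]]'
python3 -m jog '[[1,0,0,0.002,0],[1,0,0,0,0],[1,0,0,0,0]]'
```

```text
clock: 7.73
tcp_pos: [0.5354, 0.3661, 0.1289]
orientation: [0.0, -0.262, 0.965, 0.0]
wrist_force: [1.0, -0.1, -2.5]
finger_gap: 0.0553
grip_force: 52.4
clock: 7.98
tcp_pos: [0.5351, 0.3658, 0.1261]
orientation: [-0.0, -0.262, 0.965, -0.0]
wrist_force: [-0.0, 0.4, -1.5]
finger_gap: 0.0557
grip_force: 52.4
clock: 8.23
tcp_pos: [0.5359, 0.3659, 0.125]
orientation: [0.001, -0.262, 0.965, -0.0]
wrist_force: [0.9, -1.7, 1.7]
finger_gap: 0.0552
grip_force: 51.4
```

Touchdown at z 0.125 as predicted; release, retreat, go to red (grip yaw 30°).

```bash
python3 -m jog '[[-1,0,0,0,0],[-1,0,0,0,0],[-1,0,0,0,0],[-1,0,0,0,0],[-1,0,0,-0.01,0]]' 
python3 -m jog '[[-1,0,0,-0.03,0],[-1,0,0,-0.04,0],[-1,0,0,-0.04,0],[-1,0,0,-0.04,0],[-1,0,0,-0.02,0]]' 
python3 -m jog '[[-1,0,0,0,6.95],[-1,0,0,0,6.95],[-1,0,0,0,6.95],[-1,0,0,0,6.95],[-1,0,0,0,6.95]]' >/dev/null
python3 -m jog '[[-1,0,0,0,6.95],[-1,0,0,0,6.95],[-1,0,0,0,6.95],[-1,0,0,0,6.95],[-1,0,0,0,6.95]]' >/dev/null
python3 -m jog '[[-1,0,0,0,6.95],[-1,0,0,0,6.95],[-1,0,0,0,6.95],[-1,-0.0304,-0.0239,0,0],[-1,-0.0304,-0.0239,0,0]]' 
python3 -m jog '[[-1,-0.0304,-0.0239,0,0],[-1,-0.0304,-0.0239,0,0],[-1,-0.0304,-0.0239,0,0],[-1,-0.0304,-0.0239,0,0],[-1,-0.0304,-0.0239,0,0]]'  >/dev/null
python3 -m jog '[[-1,-0.0304,-0.0239,0,0],[-1,-0.0304,-0.0239,0,0],[-1,-0.0304,-0.0239,0,0],[-1,-0.0304,-0.0239,0,0],[-1,-0.0304,-0.0239,0,0]]' >/dev/null
python3 -m jog '[[-1,-0.0304,-0.0239,0,0],[-1,-0.0304,-0.0239,0,0],[-1,-0.0304,-0.0239,0,0],[-1,0,0,0,0],[-1,0,0,0,0]]'
python3 -m jog '[[-1,0,0,0,0],[-1,0,0,0,0]]' >/dev/null
python3 - <<'E'
from h import *
go(.441,-.285,.118,30)
r=cam("wrist"); im=np.ascontiguousarray(r["img"][:,:,::-1])
for x,y,c in((.487,-.364,(255,255,0)),(.441,-.285,(255,0,255))): circ(r,x,y,.154,.028,im,1,0,c)
circ(r,.503,-.3015,.070,.025,im,1,0,(0,0,0)); circ(r,.519,-.239,.014,.034,im,1,0,(0,0,0))
cv2.imwrite("pics/w4.png",im)
E
```

```text
clock: 8.65
tcp_pos: [0.534, 0.3653, 0.1323]
orientation: [-0.002, -0.262, 0.965, -0.0]
wrist_force: [-0.0, -1.3, -0.8]
finger_gap: 0.0852
grip_force: 0.0
clock: 9.07
tcp_pos: [0.536, 0.3663, 0.3111]
orientation: [0.004, -0.262, 0.965, 0.001]
wrist_force: [0.8, -0.1, 1.4]
finger_gap: 0.0853
grip_force: 0.0
clock: 10.32
tcp_pos: [0.5241, 0.2899, 0.3038]
orientation: [-0.0, 0.498, 0.867, -0.0]
wrist_force: [1.2, -1.1, -0.7]
finger_gap: 0.0861
grip_force: 0.0
clock: 11.57
tcp_pos: [0.4528, -0.2103, 0.3047]
orientation: [0.0, 0.501, 0.865, 0.0]
wrist_force: [0.1, 0.2, -0.5]
finger_gap: 0.0852
grip_force: 0.0
clk 11.7 tcp [ 453.4 -207.3  304.7] q6 0.45 gap 0.085 | turn 0.1 shift mm [-61.1 -49.7 186.7]
```

View pics/w4.png

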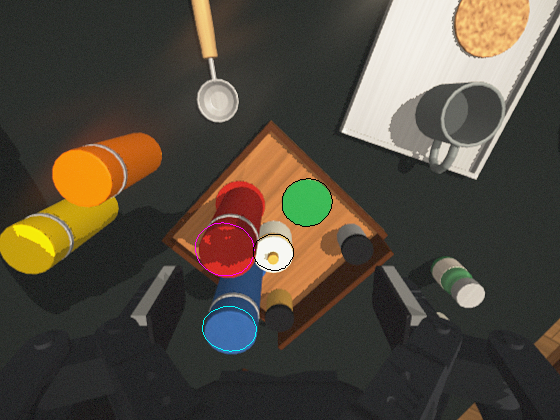

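Overlays agree again (green mat at (306,202) matches (0.519,−0.239)). Finish the approach and grasp red.

```bash
python3 -m jog '[[-1,-0.0305,-0.0248,0.01,0],[-1,-0.0305,-0.0248,0.02,0],[-1,0,0,0.03,0],[-1,0,0,0,0],[-1,0,0,0,0]]' 
python3 -c "
from h import *
go(.441,-.285,.118,30)"
```

```text
clock: 12.2
tcp_pos: [0.4406, -0.2819, 0.2443]
orientation: [-0.002, 0.499, 0.867, 0.001]
wrist_force: [-0.3, 0.4, 1.4]
finger_gap: 0.0855
grip_force: 0.0
clk 12.2 tcp [ 440.6 -281.9  244.3] q6 0.32 gap 0.085 | turn 0.1 shift mm [ -3.4  -1.1 126.3]
```

```bash
python3 -m jog '[[-1,-0.0034,-0.0011,0.03,0],[-1,0,0,0.035,0],[-1,0,0,0.035,0],[-1,0,0,0.026,0],[-1,0,0,0,0]]' >/dev/null
python3 -m jog '[[1,0,0,0,0],[1,0,0,0,0],[1,0,0,0,0],[1,0,0,0,0],[1,0,0,0,0]]' 50
python3 -m jog '[[1,0,0,-0.01,0],[1,0,0,-0.03,0],[1,0,0,-0.04,0],[1,0,0,-0.04,0],[1,0,0,-0.04,0]]' 
python3 -m jog '[[1,0,0,-0.025,0],[1,0.01,0.0055,0,0],[1,0.0236,0.0128,0,0],[1,0.0336,0.0183,0,0],[1,0.0336,0.0183,0,0]]' 
python3 -m jog '[[1,0.0336,0.0183,0,0],[1,0.0336,0.0183,0,0],[1,0.0336,0.0183,0,0],[1,0.0336,0.0183,0,0],[1,0.0336,0.0183,0,0]]' >/dev/null
python3 -m jog '[[1,0.0336,0.0183,0,0],[1,0.0336,0.0183,0,0],[1,0.0336,0.0183,0,0],[1,0.0336,0.0183,0,0],[1,0.0336,0.0183,0,0]]' >/dev/null
python3 -m jog '[[1,0.0336,0.0183,0,0],[1,0.0336,0.0183,0,0],[1,0.0336,0.0183,0,0],[1,0.0336,0.0183,0,0],[1,0,0,0,0]]' >/dev/null
python3 -m jog '[[1,0,0,0,0],[1,0,0,0,0],[1,0,0,0,0]]'
python3 -c "
from h import *
go(.425,.365,.126)"
```

```text
clock: 13.03
tcp_pos: [0.444, -0.2885, 0.1227]
orientation: [0.003, 0.499, 0.866, -0.0]
wrist_force: [-1.0, 1.9, 8.1]
finger_gap: 0.055
grip_force: 53.4
clock: 13.45
tcp_pos: [0.4415, -0.2869, 0.2822]
orientation: [0.0, 0.5, 0.866, 0.0]
wrist_force: [1.5, -0.4, -2.7]
finger_gap: 0.0549
grip_force: 54.1
clock: 13.87
tcp_pos: [0.4383, -0.1714, 0.3039]
orientation: [-0.001, 0.501, 0.866, 0.0]
wrist_force: [0.6, 1.0, -3.3]
finger_gap: 0.0553
grip_force: 54.3
clock: 15.37
tcp_pos: [0.4248, 0.3618, 0.3042]
orientation: [-0.0, 0.5, 0.866, -0.001]
wrist_force: [0.2, 0.0, -1.9]
finger_gap: 0.0554
grip_force: 54.9
clk 15.4 tcp [424.8 361.8 304.2] q6 1.61 gap 0.055 | turn 0.0 shift mm [  2.7   1.9 178.2]
```

```bash
python3 -m jog '[[1,0.0027,0.0019,0.035,0],[1,0,0,0.04,0],[1,0,0,0.04,0],[1,0,0,0.035,0],[1,0,0,0.018,0]]' >/dev/null
python3 -m jog '[[1,0,0,0.004,0],[1,0,0,0,0],[1,0,0,0,0],[1,0,0,0,0],[1,0,0,0,0]]'
python3 -m jog '[[1,0,0,0.003,0],[1,0,0,0,0],[1,0,0,0,0]]'
```

```text
clock: 16.2
tcp_pos: [0.427, 0.3667, 0.1347]
orientation: [0.001, 0.5, 0.866, 0.002]
wrist_force: [-0.1, 0.1, -3.7]
finger_gap: 0.0548
grip_force: 54.7
clock: 16.45
tcp_pos: [0.4256, 0.3663, 0.1297]
orientation: [0.0, 0.5, 0.866, 0.0]
wrist_force: [-0.2, -0.5, -3.5]
finger_gap: 0.0552
grip_force: 54.7
```

```bash
python3 -m jog '[[1,0,0,0.003,0],[1,0,0,0,0],[1,0,0,0,0],[1,0,0,0,0]]'
python3 -m jog '[[-1,0,0,0,0],[-1,0,0,0,0],[-1,0,0,0,0],[-1,0,0,0,0],[-1,0,0,-0.01,0]]' 
python3 -m jog '[[-1,0,0,-0.03,0],[-1,0,0,-0.04,0],[-1,0,0,-0.04,0],[-1,0,0,-0.04,0],[-1,0,0,-0.01,0]]' 
python3 -m jog '[[-1,-0.0349,-0.0164,0,0],[-1,-0.0349,-0.0164,0,0],[-1,-0.0349,-0.0164,0,0],[-1,-0.0349,-0.0164,0,0],[-1,-0.0349,-0.0164,0,0]]'  >/dev/null
python3 -m jog '[[-1,-0.0349,-0.0164,0,0],[-1,-0.0349,-0.0164,0,0],[-1,-0.0349,-0.0164,0,0],[-1,-0.0349,-0.0164,0,0],[-1,-0.0349,-0.0164,0,0]]'  >/dev/null
python3 -m jog '[[-1,-0.0349,-0.0164,0,0],[-1,-0.0349,-0.0164,0,0],[-1,-0.0349,-0.0164,0,0],[-1,-0.0349,-0.0164,0,0],[-1,-0.0349,-0.0164,0,0]]'  >/dev/null
python3 -m jog '[[-1,-0.0349,-0.0164,0,0],[-1,-0.0349,-0.0164,0,0],[-1,-0.0349,-0.0164,0,0],[-1,-0.0349,-0.0164,0,0],[-1,0,0,0,0]]' >/dev/null
python3 -m jog '[[-1,0,0,0,0],[-1,0,0,0,0],[-1,0,0,0,0]]'
python3 - <<'E'
from h import *
go(.487,-.364,.118)
r=cam("wrist"); im=np.ascontiguousarray(r["img"][:,:,::-1])
circ(r,.487,-.364,.154,.028,im,1,0,(255,255,0))
circ(r,.503,-.3015,.070,.025,im,1,0,(0,0,0)); circ(r,.519,-.239,.014,.034,im,1,0,(0,0,0)); circ(r,.441,-.285,.014,.034,im,1,0,(255,0,255))
cv2.imwrite("pics/w5.png",im)
E
```

```text
clock: 16.78
tcp_pos: [0.4259, 0.3666, 0.1271]
orientation: [0.0, 0.499, 0.866, 0.001]
wrist_force: [-0.6, 0.9, 3.8]
finger_gap: 0.0551
grip_force: 55.3
clock: 17.2
tcp_pos: [0.4244, 0.3653, 0.1347]
orientation: [-0.001, 0.5, 0.866, -0.002]
wrist_force: [0.8, -0.2, -0.8]
finger_gap: 0.0857
grip_force: 0.0
clock: 17.62
tcp_pos: [0.4273, 0.3672, 0.3042]
orientation: [0.002, 0.5, 0.866, 0.005]
wrist_force: [0.1, -0.5, 1.0]
finger_gap: 0.0856
grip_force: 0.0
clock: 19.53
tcp_pos: [0.4879, -0.3627, 0.2968]
orientation: [-0.0, 0.499, 0.866, 0.0]
wrist_force: [-0.8, 0.4, -0.4]
finger_gap: 0.0854
grip_force: 0.0
clk 19.5 tcp [ 487.9 -362.7  296.8] q6 0.27 gap 0.085 | turn 0.0 shift mm [ -0.7  -1.4 178.8]
```

View pics/w5.png

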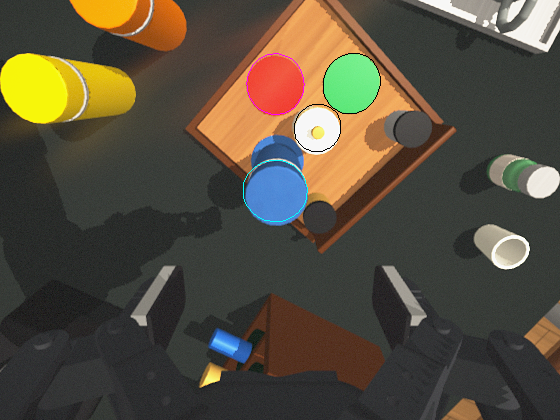

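Both free mats fall on their rings, pot undisturbed at (318,130); blue lid at (275,192). Moving blue.

```bash
python3 -m jog '[[-1,-0.0007,-0.0014,0.035,0],[-1,0,0,0.04,0],[-1,0,0,0.04,0],[-1,0,0,0.035,0],[-1,0,0,0.018,0]]' >/dev/null
python3 -m jog '[[-1,0,0,0.01,0],[-1,0,0,0,0],[-1,0,0,0,0],[-1,0,0,0,0],[-1,0,0,0,0]]'
python3 -m jog '[[1,0,0,0,0],[1,0,0,0,0],[1,0,0,0,0],[1,0,0,0,0],[1,0,0,0,0]]' 50
python3 -m jog '[[1,0,0,-0.01,0],[1,0,0,-0.03,0],[1,0,0,-0.04,0],[1,0,0,-0.04,0],[1,0,0,-0.04,0]]' 
python3 -m jog '[[1,0,0,-0.025,0],[1,0.01,0.0055,0,0],[1,0.0235,0.0133,0,0],[1,0.0335,0.0188,0,0],[1,0.0335,0.0188,0,0]]' 
python3 -m jog '[[1,0.0335,0.0188,0,0],[1,0.0335,0.0188,0,0],[1,0.0335,0.0188,0,0],[1,0.0335,0.0188,0,0],[1,0.0335,0.0188,0,0]]' >/dev/null
python3 -m jog '[[1,0.0335,0.0188,0,0],[1,0.0335,0.0188,0,0],[1,0.0335,0.0188,0,0],[1,0.0335,0.0188,0,0],[1,0.0335,0.0188,0,0]]' >/dev/null
python3 -m jog '[[1,0.0335,0.0188,0,0],[1,0.0335,0.0188,0,0],[1,0.0335,0.0188,0,0],[1,0,0,0,0],[1,0,0,0,0]]' >/dev/null
python3 -m jog '[[1,0,0,0,0],[1,0,0,0,0],[1,0,0,0,0]]'
python3 -c "
from h import *
go(.48,.25,.126)"
```

```text
clock: 20.42
tcp_pos: [0.4883, -0.366, 0.1207]
orientation: [0.002, 0.499, 0.866, -0.0]
wrist_force: [-1.0, 0.4, 0.3]
finger_gap: 0.0853
grip_force: 0.0
clock: 20.83
tcp_pos: [0.4875, -0.3659, 0.1195]
orientation: [0.001, 0.5, 0.866, -0.0]
wrist_force: [-0.9, -0.7, 5.7]
finger_gap: 0.0551
grip_force: 53.2
clock: 21.25
tcp_pos: [0.4863, -0.3644, 0.2796]
orientation: [-0.001, 0.5, 0.866, 0.0]
wrist_force: [1.3, -1.5, -3.4]
finger_gap: 0.0549
grip_force: 53.6
clock: 21.67
tcp_pos: [0.4846, -0.2487, 0.3018]
orientation: [-0.001, 0.5, 0.866, 0.0]
wrist_force: [1.4, 0.6, -2.6]
finger_gap: 0.0549
grip_force: 53.7
clock: 23.17
tcp_pos: [0.4789, 0.2481, 0.3032]
orientation: [-0.0, 0.5, 0.866, -0.0]
wrist_force: [0.3, -0.7, -2.7]
finger_gap: 0.0551
grip_force: 54.1
clk 23.2 tcp [478.9 248.1 303.2] q6 1.38 gap 0.055 | turn 0.0 shift mm [  1.1   2.  177.2]
```

```bash
python3 -m jog '[[1,0.0011,0.002,0.035,0],[1,0,0,0.04,0],[1,0,0,0.04,0],[1,0,0,0.035,0],[1,0,0,0.018,0]]' >/dev/null
python3 -m jog '[[1,0,0,0.006,0],[1,0,0,0,0],[1,0,0,0,0],[1,0,0,0,0],[1,0,0,0,0]]'
python3 -m jog '[[1,0,0,0.003,0],[1,0,0,0,0],[1,0,0,0,0],[1,0,0,0,0]]'
python3 -m jog '[[1,0,0,0.002,0],[1,0,0,0,0],[1,0,0,0,0],[1,0,0,0,0]]'
```

```text
clock: 24.0
tcp_pos: [0.4818, 0.2517, 0.1315]
orientation: [0.001, 0.5, 0.866, 0.002]
wrist_force: [-0.5, 0.3, -2.7]
finger_gap: 0.0549
grip_force: 54.2
clock: 24.33
tcp_pos: [0.4802, 0.2515, 0.1266]
orientation: [0.0, 0.5, 0.866, 0.0]
wrist_force: [0.3, 0.3, -2.2]
finger_gap: 0.0547
grip_force: 54.2
clock: 24.67
tcp_pos: [0.4801, 0.2514, 0.1243]
orientation: [-0.0, 0.5, 0.866, -0.0]
wrist_force: [0.2, -0.4, -2.0]
finger_gap: 0.055
grip_force: 54.2
```

```bash
python3 -m jog '[[1,0,0,0.001,0],[1,0,0,0,0],[1,0,0,0,0]]'
python3 -m jog '[[-1,0,0,0,0],[-1,0,0,0,0],[-1,0,0,0,0],[-1,0,0,0,0],[-1,0,0,-0.01,0]]' 
python3 -m jog '[[-1,0,0,-0.03,0],[-1,0,0,-0.04,0],[-1,0,0,-0.04,0],[-1,0,0,-0.04,0],[-1,0,0,-0.01,0]]' 
python3 -m jog '[[-1,-0.0327,-0.0171,0,0],[-1,-0.0327,-0.0171,0,0],[-1,-0.0327,-0.0171,0,0],[-1,-0.0327,-0.0171,0,0],[-1,-0.0327,-0.0171,0,0]]'  >/dev/null
python3 -m jog '[[-1,-0.0327,-0.0171,0,0],[-1,-0.0327,-0.0171,0,0],[-1,-0.0327,-0.0171,0,0],[-1,-0.0327,-0.0171,0,0],[-1,-0.0327,-0.0171,0,0]]'  >/dev/null
python3 -m jog '[[-1,-0.0327,-0.0171,0,0],[-1,-0.0327,-0.0171,0,0],[-1,-0.0327,-0.0171,0,0],[-1,-0.0327,-0.0171,0,0],[-1,-0.0327,-0.0171,0,0]]'  >/dev/null
python3 -m jog '[[-1,0,0,0,0],[-1,0,0,0,0],[-1,0,0,0,0]]'
python3 - <<'E'
from h import *
go(.503,-.3015,.055)
r=cam("wrist"); im=np.ascontiguousarray(r["img"][:,:,::-1])
circ(r,.487,-.364,.014,.034,im,1,0,(255,255,0))
circ(r,.503,-.3015,.070,.025,im,1,0,(0,0,0)); circ(r,.519,-.239,.014,.034,im,1,0,(0,0,0)); circ(r,.441,-.285,.014,.034,im,1,0,(255,0,255))
t=cam("top"); 
cv2.imwrite("pics/w6.png",np.hstack([im[:,80:480],crop(t,80,130,120,126,3.333)[:420]]))
E
```

```text
clock: 24.92
tcp_pos: [0.4803, 0.2515, 0.1236]
orientation: [0.0, 0.5, 0.866, 0.0]
wrist_force: [-0.6, -0.4, -0.6]
finger_gap: 0.0552
grip_force: 54.5
clock: 25.33
tcp_pos: [0.479, 0.2509, 0.132]
orientation: [-0.001, 0.5, 0.866, -0.001]
wrist_force: [-1.0, -0.5, 0.1]
finger_gap: 0.0852
grip_force: 0.0
clock: 25.75
tcp_pos: [0.4822, 0.2521, 0.3012]
orientation: [0.003, 0.5, 0.866, 0.004]
wrist_force: [1.3, 0.5, 1.1]
finger_gap: 0.0853
grip_force: 0.0
clock: 27.25
tcp_pos: [0.5035, -0.3014, 0.2934]
orientation: [-0.0, 0.5, 0.866, 0.0]
wrist_force: [0.2, 0.6, 0.4]
finger_gap: 0.0857
grip_force: 0.0
clk 27.2 tcp [ 503.5 -301.4  293.4] q6 0.37 gap 0.086 | turn 0.0 shift mm [-1.000e-01 -5.000e-01  2.384e+02]
```

View pics/w6.png

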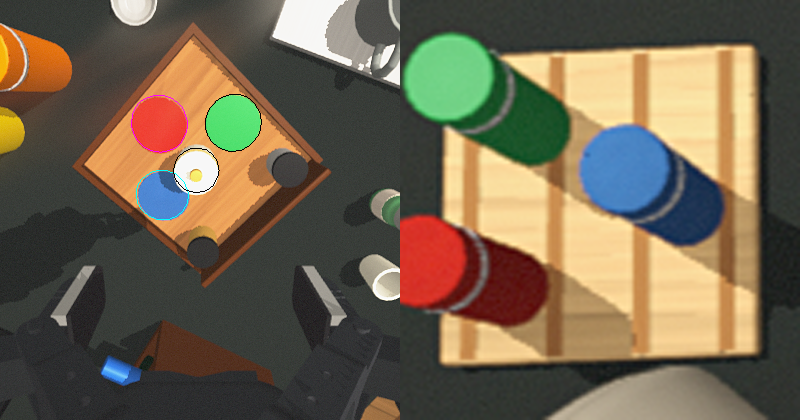

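Left: mats, pot at (195,172) match their rings. Right: all three canisters stand upright on the board. Now the pot.

```bash
python3 -m jog '[[-1,0,0,0.035,0],[-1,0,0,0.04,0],[-1,0,0,0.04,0],[-1,0,0,0.04,0],[-1,0,0,0.035,0]]' >/dev/null
python3 -m jog '[[-1,0,0,0.03,0],[-1,0,0,0.02,0],[-1,0,0,0.008,0],[-1,0,0,0,0],[-1,0,0,0,0]]'
python3 -m jog '[[-1,0,0,0,0],[-1,0,0,0,0],[-1,0,0,0,0]]'
python3 -m jog '[[1,0,0,0,0],[1,0,0,0,0],[1,0,0,0,0],[1,0,0,0,0],[1,0,0,0,0]]' 40
python3 -m jog '[[1,0,0,0,0],[1,0,0,0,0]]'
python3 -m jog '[[1,0,0,-0.01,0],[1,0,0,-0.03,0],[1,0,0,-0.04,0],[1,0,0,-0.04,0],[1,0,0,-0.03,0]]' 
python3 -m jog '[[1,0.01,0.01,0,0],[1,0.0171,0.0148,0,0],[1,0.0271,0.0248,0,0],[1,0.0271,0.0248,0,0],[1,0.0271,0.0248,0,0]]' >/dev/null
python3 -m jog '[[1,0.0271,0.0248,0,0],[1,0.0271,0.0248,0,0],[1,0.0271,0.0248,0,0],[1,0.0271,0.0248,0,0],[1,0.0271,0.0248,0,0]]' >/dev/null
python3 -m jog '[[1,0.0271,0.0248,0,0],[1,0,0,0,0],[1,0,0,0,0],[1,0,0,0,0],[1,0,0,0,0]]'
python3 - <<'E'
from h import *
go(.582,.057,.046)
r=cam("wrist"); im=np.ascontiguousarray(r["img"][:,:,::-1])
circ(r,.582,.057,.013,.042,im,1,0,(255,255,0)); circ(r,.582,.057,.013,.025,im,1,0,(0,0,255)); circ(r,.596,-.053,.078,.034,im,1,0,(0,0,255))
cv2.imwrite("pics/w7.png",im)
E
```

```text
clock: 28.18
tcp_pos: [0.5045, -0.3011, 0.0464]
orientation: [0.0, 0.499, 0.867, -0.0]
wrist_force: [0.8, -0.1, -0.4]
finger_gap: 0.0853
grip_force: 0.0
clock: 28.43
tcp_pos: [0.5049, -0.3023, 0.0471]
orientation: [0.002, 0.5, 0.866, -0.0]
wrist_force: [0.6, -0.2, -0.0]
finger_gap: 0.0854
grip_force: 0.0
clock: 28.85
tcp_pos: [0.5039, -0.302, 0.0459]
orientation: [0.0, 0.5, 0.866, -0.0]
wrist_force: [-1.4, -0.1, 4.6]
finger_gap: 0.0487
grip_force: 41.8
clock: 29.02
tcp_pos: [0.5039, -0.302, 0.0459]
orientation: [0.0, 0.5, 0.866, -0.0]
wrist_force: [-0.8, 0.2, 5.6]
finger_gap: 0.0492
grip_force: 41.8
clock: 29.43
tcp_pos: [0.504, -0.3015, 0.1985]
orientation: [0.001, 0.5, 0.866, 0.0]
wrist_force: [0.4, -0.3, -1.6]
finger_gap: 0.049
grip_force: 42.0
clock: 30.68
tcp_pos: [0.5822, 0.0564, 0.1949]
orientation: [-0.001, 0.5, 0.866, -0.0]
wrist_force: [0.1, -1.2, -1.3]
finger_gap: 0.0492
grip_force: 42.2
clk 30.7 tcp [582.2  56.4 194.9] q6 1.01 gap 0.049 | turn 0.0 shift mm [  0.5   0.3 148.9]
```

View pics/w7.png

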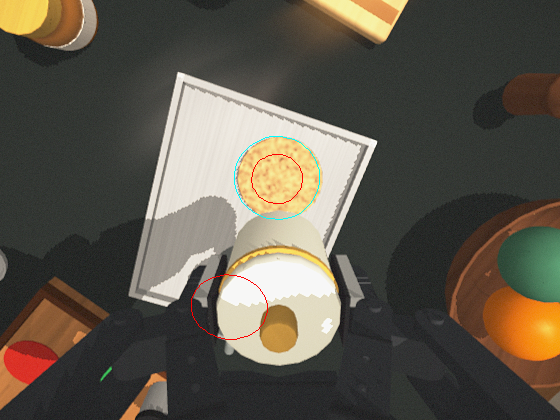

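The coaster (278,177) sits ~1 mm to the right of my ring; mug clear of the fingers. Lowering with +1 mm in tool y.

```bash
python3 -m jog '[[1,0.0005,0.0015,0.035,0],[1,0,0,0.04,0],[1,0,0,0.035,0],[1,0,0,0.02,0],[1,0,0,0.01,0]]' >/dev/null
python3 -m jog '[[1,0,0,0.005,0],[1,0,0,0,0],[1,0,0,0,0],[1,0,0,0,0],[1,0,0,0,0]]'
python3 -m jog '[[1,0,0,0.002,0],[1,0,0,0,0],[1,0,0,0,0],[1,0,0,0,0]]'
python3 -m jog '[[1,0,0,0.0015,0],[1,0,0,0,0],[1,0,0,0,0],[1,0,0,0,0]]'
```

```text
clock: 31.57
tcp_pos: [0.5852, 0.0582, 0.0522]
orientation: [0.001, 0.5, 0.866, 0.001]
wrist_force: [0.2, 0.3, -1.4]
finger_gap: 0.0494
grip_force: 42.3
clock: 31.9
tcp_pos: [0.5838, 0.0584, 0.0485]
orientation: [0.0, 0.5, 0.866, 0.0]
wrist_force: [0.5, -0.2, -2.3]
finger_gap: 0.0489
grip_force: 42.3
clock: 32.23
tcp_pos: [0.584, 0.0583, 0.0469]
orientation: [0.0, 0.5, 0.866, 0.0]
wrist_force: [0.6, 0.8, -0.8]
finger_gap: 0.0487
grip_force: 42.3
```

```bash
python3 -m jog '[[1,0,0,0.001,0],[1,0,0,0,0],[1,0,0,0,0]]'
python3 -m jog '[[-1,0,0,0,0],[-1,0,0,0,0],[-1,0,0,0,0],[-1,0,0,0,0],[-1,0,0,-0.01,0]]' 
python3 -m jog '[[-1,0,0,-0.03,0],[-1,0,0,-0.04,0],[-1,0,0,-0.04,0],[-1,0,0,-0.04,0],[-1,0,0,-0.04,0]]' 
python3 -m jog '[[-1,0,0,-0.04,0],[-1,0,0,-0.02,0],[-1,0.0365,0.0011,0,0],[-1,0.0365,0.0011,0,0],[-1,0.0365,0.0011,0,0]]' >/dev/null
python3 -m jog '[[-1,0.0365,0.0011,0,0],[-1,0.0365,0.0011,0,0],[-1,0.0365,0.0011,0,0],[-1,0,0,0,0],[-1,0,0,0,0]]' >/dev/null
python3 -m jog '[[-1,0,0,0,0],[-1,0,0,0,0]]'
python3 - <<'E'
from h import *
go(.4803,.2515,.1236)
r=cam("wrist"); im=np.ascontiguousarray(r["img"][:,:,::-1])
for x,y,c in((.4803,.2515,(255,255,0)),(.4258,.3665,(255,0,255)),(.5357,.366,(0,255,255))): circ(r,x,y,.158,.028,im,1,0,c)
t=cam("top"); c=crop(t,210,100,120,126,3.333)[:420,:400]
circ(t,.583,.057,.071,.025,c,3.333,np.array([210,100]),(0,0,255)); circ(t,.583,.057,.013,.042,c,3.333,np.array([210,100]),(0,0,255))
cv2.imwrite("pics/w8.png",np.hstack([im[:,80:480],c]))
E
```

```text
clock: 32.48
tcp_pos: [0.584, 0.0583, 0.0469]
orientation: [0.0, 0.5, 0.866, 0.0]
wrist_force: [-1.1, 0.3, 5.2]
finger_gap: 0.0491
grip_force: 43.1
clock: 32.9
tcp_pos: [0.5823, 0.0583, 0.0542]
orientation: [-0.002, 0.5, 0.866, -0.001]
wrist_force: [-0.9, 0.1, -0.3]
finger_gap: 0.0856
grip_force: 0.0
clock: 33.32
tcp_pos: [0.5833, 0.0584, 0.2486]
orientation: [0.0, 0.5, 0.866, 0.0]
wrist_force: [2.0, 0.2, -0.2]
finger_gap: 0.0856
grip_force: 0.0
clock: 34.32
tcp_pos: [0.4804, 0.2503, 0.3062]
orientation: [0.0, 0.5, 0.866, 0.0]
wrist_force: [0.2, -0.2, 0.7]
finger_gap: 0.0856
grip_force: 0.0
clk 34.3 tcp [480.4 250.3 306.2] q6 1.38 gap 0.086 | turn 0.0 shift mm [  1.1   0.5 182.6]
```

View pics/w8.png

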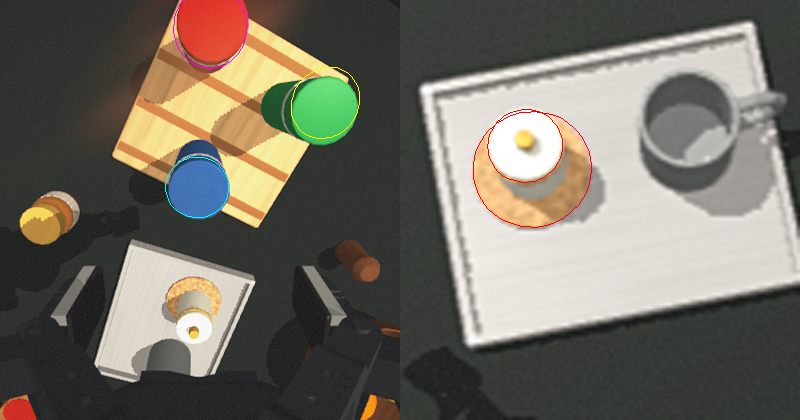

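Right: the pot is centred on the coaster, mug untouched. Left: blue on its ring; green ~7 mm off its ring (to recheck from above). Returning blue.

```bash
python3 -m jog '[[-1,0.0011,0.0005,0.035,0],[-1,0,0,0.04,0],[-1,0,0,0.04,0],[-1,0,0,0.035,0],[-1,0,0,0.02,0]]' >/dev/null
python3 -m jog '[[-1,0,0,0.0126,0],[-1,0,0,0,0],[-1,0,0,0,0],[-1,0,0,0,0],[-1,0,0,0,0]]'
python3 -m jog '[[1,0,0,0,0],[1,0,0,0,0],[1,0,0,0,0],[1,0,0,0,0],[1,0,0,0,0]]' 50
python3 -m jog '[[1,0,0,-0.01,0],[1,0,0,-0.03,0],[1,0,0,-0.04,0],[1,0,0,-0.04,0],[1,0,0,-0.04,0]]' 
python3 -m jog '[[1,0,0,-0.02,0],[1,-0.01,-0.006,0,0],[1,-0.0236,-0.0129,0,0],[1,-0.0336,-0.0189,0,0],[1,-0.0336,-0.0189,0,0]]' >/dev/null
python3 -m jog '[[1,-0.0336,-0.0189,0,0],[1,-0.0336,-0.0189,0,0],[1,-0.0336,-0.0189,0,0],[1,-0.0336,-0.0189,0,0],[1,-0.0336,-0.0189,0,0]]' >/dev/null
python3 -m jog '[[1,-0.0336,-0.0189,0,0],[1,-0.0336,-0.0189,0,0],[1,-0.0336,-0.0189,0,0],[1,-0.0336,-0.0189,0,0],[1,-0.0336,-0.0189,0,0]]' >/dev/null
python3 -m jog '[[1,-0.0336,-0.0189,0,0],[1,-0.0336,-0.0189,0,0],[1,-0.0336,-0.0189,0,0],[1,0,0,0,0],[1,0,0,0,0]]' >/dev/null
python3 -m jog '[[1,0,0,0,0],[1,0,0,0,0]]'
python3 -c "
from h import *
go(.4873,-.365,.120)"
```

```text
clock: 35.25
tcp_pos: [0.4811, 0.2524, 0.1249]
orientation: [0.001, 0.5, 0.866, 0.001]
wrist_force: [1.1, 0.2, -0.5]
finger_gap: 0.0858
grip_force: 0.0
clock: 35.67
tcp_pos: [0.4801, 0.2525, 0.1244]
orientation: [0.001, 0.5, 0.866, 0.001]
wrist_force: [-1.3, -1.3, 5.9]
finger_gap: 0.0555
grip_force: 52.2
clock: 36.08
tcp_pos: [0.4788, 0.2521, 0.2849]
orientation: [-0.001, 0.5, 0.866, -0.001]
wrist_force: [1.0, 0.5, -2.6]
finger_gap: 0.055
grip_force: 53.8
clock: 37.92
tcp_pos: [0.4868, -0.3632, 0.3027]
orientation: [-0.001, 0.499, 0.866, 0.0]
wrist_force: [-0.6, -0.4, -2.3]
finger_gap: 0.055
grip_force: 54.0
clk 37.9 tcp [ 486.8 -363.2  302.7] q6 0.27 gap 0.055 | turn 0.0 shift mm [ -2.2  -0.4 182.7]
```

```bash
python3 -m jog '[[1,-0.0018,-0.0004,0.035,0],[1,0,0,0.04,0],[1,0,0,0.04,0],[1,0,0,0.035,0],[1,0,0,0.018,0]]' >/dev/null
python3 -m jog '[[1,0,0,0.01,0],[1,0,0,0,0],[1,0,0,0,0],[1,0,0,0,0],[1,0,0,0,0]]'
python3 -m jog '[[1,0,0,0.003,0],[1,0,0,0,0],[1,0,0,0,0],[1,0,0,0,0]]'
python3 -m jog '[[1,0,0,0.0015,0],[1,0,0,0,0],[1,0,0,0,0],[1,0,0,0,0]]'
python3 -c "
from h import *
go(.4873,-.3645,.120)"
```

```text
clock: 38.75
tcp_pos: [0.489, -0.367, 0.1277]
orientation: [0.002, 0.499, 0.866, -0.0]
wrist_force: [0.7, -0.8, -2.4]
finger_gap: 0.0548
grip_force: 54.0
clock: 39.08
tcp_pos: [0.4878, -0.3663, 0.1225]
orientation: [0.0, 0.5, 0.866, 0.0]
wrist_force: [-0.6, -0.2, -1.6]
finger_gap: 0.0552
grip_force: 54.0
clock: 39.42
tcp_pos: [0.4877, -0.3661, 0.1207]
orientation: [-0.0, 0.5, 0.866, 0.0]
wrist_force: [0.1, 0.6, -2.2]
finger_gap: 0.0549
grip_force: 54.0
clk 39.4 tcp [ 487.7 -366.1  120.7] q6 0.27 gap 0.055 | turn 0.0 shift mm [1.6 0.5 0.7]
```

```bash
python3 -m jog '[[1,0.001,0.0004,0,0],[1,0,0,0.001,0],[1,0,0,0,0],[1,0,0,0,0]]'
python3 -m jog '[[-1,0,0,0,0],[-1,0,0,0,0],[-1,0,0,0,0],[-1,0,0,0,0],[-1,0,0,-0.01,0]]' 
python3 -m jog '[[-1,0,0,-0.03,0],[-1,0,0,-0.04,0],[-1,0,0,-0.04,0],[-1,0,0,-0.04,0],[-1,0,0,-0.02,0]]' 
python3 -m jog '[[-1,0.035,0.0165,0,0],[-1,0.035,0.0165,0,0],[-1,0.035,0.0165,0,0],[-1,0.035,0.0165,0,0],[-1,0.035,0.0165,0,0]]' >/dev/null
python3 -m jog '[[-1,0.035,0.0165,0,0],[-1,0.035,0.0165,0,0],[-1,0.035,0.0165,0,0],[-1,0.035,0.0165,0,0],[-1,0.035,0.0165,0,0]]' >/dev/null
python3 -m jog '[[-1,0.035,0.0165,0,0],[-1,0.035,0.0165,0,0],[-1,0.035,0.0165,0,0],[-1,0.035,0.0165,0,0],[-1,0.035,0.0165,0,0]]' >/dev/null
python3 -m jog '[[-1,0.035,0.0165,0,0],[-1,0.035,0.0165,0,0],[-1,0.035,0.0165,0,0],[-1,0.035,0.016,0,0],[-1,0,0,0,0]]' >/dev/null
python3 -m jog '[[-1,0,0,0,0],[-1,0,0,0,0],[-1,0,0,0,0]]'
python3 - <<'E'
from h import *
go(.4259,.3666,.127)
r=cam("wrist"); im=np.ascontiguousarray(r["img"][:,:,::-1])
for x,y,c in((.4258,.3665,(255,0,255)),(.5357,.366,(0,255,255))): circ(r,x,y,.158,.028,im,1,0,c)
t=cam("top"); o=np.array([340,115]); c=crop(t,340,115,120,126,3.333)[:420,:400]
for x,y,z,k in((.487,-.364,.154,(255,255,0)),(.441,-.285,.014,(255,0,255)),(.519,-.239,.014,(0,0,0))): circ(t,x,y,z,.028 if z>.1 else .034,c,3.333,o,k)
cv2.imwrite("pics/w9.png",np.hstack([im[:,80:480],c]))
E
```

```text
clock: 39.75
tcp_pos: [0.4878, -0.3652, 0.1204]
orientation: [0.0, 0.5, 0.866, -0.0]
wrist_force: [-1.6, 0.7, 3.2]
finger_gap: 0.055
grip_force: 54.5
clock: 40.17
tcp_pos: [0.4866, -0.3641, 0.128]
orientation: [-0.002, 0.5, 0.866, 0.001]
wrist_force: [-0.1, 1.0, -1.2]
finger_gap: 0.0854
grip_force: 0.0
clock: 40.58
tcp_pos: [0.4884, -0.3658, 0.3063]
orientation: [0.004, 0.5, 0.866, -0.001]
wrist_force: [0.0, -0.7, 0.7]
finger_gap: 0.0852
grip_force: 0.0
clock: 42.5
tcp_pos: [0.4256, 0.3663, 0.3003]
orientation: [0.0, 0.5, 0.866, 0.0]
wrist_force: [-0.3, -0.2, 0.1]
finger_gap: 0.0854
grip_force: 0.0
clk 42.5 tcp [425.6 366.3 300.3] q6 1.62 gap 0.085 | turn 0.0 shift mm [1.000e-01 4.000e-01 1.733e+02]
```

View pics/w9.png

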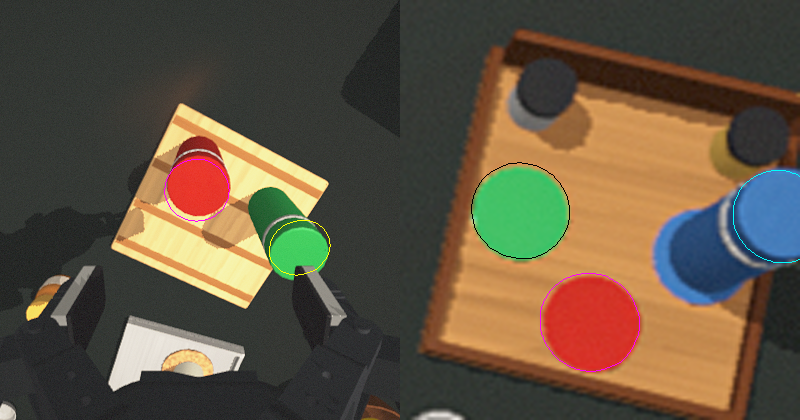

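Right: blue stands on its mat per ring; red and green mats free. Left: red on its ring (197,188); green about 5 mm below its ring, i.e. near (0.536, 0.360). Returning red.

```bash
python3 -m jog '[[-1,0,0,0.035,0],[-1,0,0,0.04,0],[-1,0,0,0.04,0],[-1,0,0,0.035,0],[-1,0,0,0.02,0]]' >/dev/null
python3 -m jog '[[-1,0,0,0.0035,0],[-1,0,0,0,0],[-1,0,0,0,0],[-1,0,0,0,0],[-1,0,0,0,0]]'
python3 -m jog '[[1,0,0,0,0],[1,0,0,0,0],[1,0,0,0,0],[1,0,0,0,0],[1,0,0,0,0]]' 50
python3 -m jog '[[1,0,0,-0.01,0],[1,0,0,-0.03,0],[1,0,0,-0.04,0],[1,0,0,-0.04,0],[1,0,0,-0.04,0]]' 
python3 -m jog '[[1,0,0,-0.02,0],[1,-0.01,-0.006,0,0],[1,-0.0237,-0.0124,0,0],[1,-0.0337,-0.0184,0,0],[1,-0.0337,-0.0184,0,0]]' >/dev/null
python3 -m jog '[[1,-0.0337,-0.0184,0,0],[1,-0.0337,-0.0184,0,0],[1,-0.0337,-0.0184,0,0],[1,-0.0337,-0.0184,0,0],[1,-0.0337,-0.0184,0,0]]' >/dev/null
python3 -m jog '[[1,-0.0337,-0.0184,0,0],[1,-0.0337,-0.0184,0,0],[1,-0.0337,-0.0184,0,0],[1,-0.0337,-0.0184,0,0],[1,-0.0337,-0.0184,0,0]]' >/dev/null
python3 -m jog '[[1,-0.0337,-0.0184,0,0],[1,-0.0337,-0.0184,0,0],[1,-0.0337,-0.0184,0,0],[1,-0.0337,-0.0184,0,0],[1,0,0,0,0]]' >/dev/null
python3 -m jog '[[1,0,0,0,0],[1,0,0,0,0],[1,0,0,0,0]]'
python3 -c "
from h import *
go(.4415,-.286,.123)"
```

```text
clock: 43.43
tcp_pos: [0.4269, 0.3679, 0.1286]
orientation: [0.001, 0.5, 0.866, 0.002]
wrist_force: [0.8, 0.3, -0.9]
finger_gap: 0.0854
grip_force: 0.0
clock: 43.85
tcp_pos: [0.4257, 0.3675, 0.1273]
orientation: [0.0, 0.5, 0.866, 0.001]
wrist_force: [-0.7, -1.3, 5.3]
finger_gap: 0.0551
grip_force: 52.2
clock: 44.27
tcp_pos: [0.4246, 0.3668, 0.2877]
orientation: [-0.0, 0.5, 0.866, -0.001]
wrist_force: [1.6, -0.4, -3.4]
finger_gap: 0.0551
grip_force: 54.3
clock: 46.18
tcp_pos: [0.441, -0.2841, 0.3055]
orientation: [-0.001, 0.499, 0.866, 0.0]
wrist_force: [0.0, 0.7, -2.2]
finger_gap: 0.055
grip_force: 54.6
clk 46.2 tcp [ 441.  -284.1  305.5] q6 0.32 gap 0.055 | turn 0.0 shift mm [ -2.3  -0.4 182.5]
```

```bash
python3 -m jog '[[1,-0.0013,-0.0004,0.035,0],[1,0,0,0.04,0],[1,0,0,0.04,0],[1,0,0,0.035,0],[1,0,0,0.018,0]]' >/dev/null
python3 -m jog '[[1,0,0,0.01,0],[1,0,0,0,0],[1,0,0,0,0],[1,0,0,0,0],[1,0,0,0,0]]'
python3 -m jog '[[1,0,0,0.002,0],[1,0,0,0,0],[1,0,0,0,0],[1,0,0,0,0]]'
python3 -c "
from h import *
go(.4415,-.286,.123)"
```

```text
clock: 47.02
tcp_pos: [0.4432, -0.2874, 0.1303]
orientation: [0.002, 0.499, 0.866, -0.0]
wrist_force: [0.4, 0.1, -3.5]
finger_gap: 0.0553
grip_force: 54.5
clock: 47.35
tcp_pos: [0.4421, -0.2867, 0.1265]
orientation: [0.0, 0.5, 0.866, 0.0]
wrist_force: [-0.3, -0.1, -3.0]
finger_gap: 0.0549
grip_force: 54.5
clk 47.4 tcp [ 442.1 -286.7  126.5] q6 0.32 gap 0.055 | turn 0.0 shift mm [ 0.9 -0.1  3.5]
```

```bash
python3 -m jog '[[1,0.0005,0,0.002,0],[1,0,0,0,0],[1,0,0,0.001,0],[1,0,0,0,0],[1,0,0,0,0]]'
python3 -m jog '[[1,0,0,0.001,0],[1,0,0,0,0],[1,0,0,0,0]]'
python3 -m jog '[[-1,0,0,0,0],[-1,0,0,0,0],[-1,0,0,0,0],[-1,0,0,0,0],[-1,0,0,-0.01,0]]' 
python3 -m jog '[[-1,0,0,-0.03,0],[-1,0,0,-0.04,0],[-1,0,0,-0.04,0],[-1,0,0,-0.04,0],[-1,0,0,-0.02,0]]' 
python3 -m jog '[[-1,0,0,0,-6.95],[-1,0,0,0,-6.95],[-1,0,0,0,-6.95],[-1,0,0,0,-6.95],[-1,0,0,0,-6.95]]' >/dev/null
python3 -m jog '[[-1,0,0,0,-6.95],[-1,0,0,0,-6.95],[-1,0,0,0,-6.95],[-1,0,0,0,-6.95],[-1,0,0,0,-6.95]]' >/dev/null
python3 -m jog '[[-1,0,0,0,-6.95],[-1,0,0,0,-6.95],[-1,0,0,0,-6.95],[-1,0,0,0,0],[-1,0,0,0,0]]' 
python3 -c "
from h import *
go(.536,.36,.305)"
```

```text
clock: 47.77
tcp_pos: [0.4418, -0.2863, 0.1236]
orientation: [0.0, 0.5, 0.866, -0.0]
wrist_force: [-0.9, 0.1, 1.2]
finger_gap: 0.0549
grip_force: 55.2
clock: 48.02
tcp_pos: [0.4421, -0.2869, 0.1234]
orientation: [0.001, 0.5, 0.866, -0.0]
wrist_force: [-2.1, -0.3, 5.9]
finger_gap: 0.0551
grip_force: 55.7
clock: 48.43
tcp_pos: [0.4407, -0.2852, 0.1307]
orientation: [-0.002, 0.5, 0.866, 0.0]
wrist_force: [-0.6, -0.0, -1.1]
finger_gap: 0.0859
grip_force: 0.0
clock: 48.85
tcp_pos: [0.4426, -0.2869, 0.3082]
orientation: [0.003, 0.5, 0.866, -0.001]
wrist_force: [0.3, -0.7, 0.8]
finger_gap: 0.0854
grip_force: 0.0
clock: 50.1
tcp_pos: [0.4417, -0.2862, 0.3028]
orientation: [0.0, -0.261, 0.965, -0.0]
wrist_force: [0.4, 0.9, -0.3]
finger_gap: 0.0858
grip_force: 0.0
clk 50.1 tcp [ 441.7 -286.2  302.8] q6 -1.25 gap 0.086 | turn 0.0 shift mm [-406.6  511.    -2.3]
```

```bash
python3 -m jog '[[-1,-0.0239,0.0301,0,0],[-1,-0.0239,0.0301,0,0],[-1,-0.0239,0.0301,0,0],[-1,-0.0239,0.0301,0,0],[-1,-0.0239,0.0301,0,0]]' >/dev/null
python3 -m jog '[[-1,-0.0239,0.0301,0,0],[-1,-0.0239,0.0301,0,0],[-1,-0.0239,0.0301,0,0],[-1,-0.0239,0.0301,0,0],[-1,-0.0239,0.0301,0,0]]' >/dev/null
python3 -m jog '[[-1,-0.0239,0.0301,0,0],[-1,-0.0239,0.0301,0,0],[-1,-0.0239,0.0301,0,0],[-1,-0.0239,0.0301,0,0],[-1,-0.0239,0.0301,0,0]]' >/dev/null
python3 -m jog '[[-1,-0.0239,0.0301,0,0],[-1,-0.0239,0.03,0,0],[-1,0,0,0,0],[-1,0,0,0,0],[-1,0,0,0,0]]'
cat >> h.py <<'E'
def lid(r,hlo,hhi,z,near,ns=9):
    """fit the rim of the lid: best mean bright-colour score inside the projected disc minus ring outside, near a guess"""
    from scipy.optimize import minimize
    hsv=cv2.cvtColor(r["img"],cv2.COLOR_RGB2HSV); m=((hsv[...,0]>=hlo)&(hsv[...,0]<=hhi)&(hsv[...,1]>90))
    q=w2p(r,[*near,z])[0].astype(int); v=hsv[...,2].astype(np.float32)
    th,_=cv2.threshold(hsv[...,2][m].reshape(-1,1),0,255,cv2.THRESH_OTSU)
    b=(m&(v>th)).astype(np.uint8); n,L,S,C=cv2.connectedComponentsWithStats(b)
    i=1+min(range(n-1),key=lambda i:np.linalg.norm(C[i+1]-q)+(1e4 if S[i+1,4]<300 else 0))
    A=cv2.contourArea(w2p(r,np.c_[near[0]+.028*np.cos(np.linspace(0,6.28,60)),near[1]+.028*np.sin(np.linspace(0,6.28,60)),np.full(60,z)]).astype(np.float32))
    print("lid",p2w(r,*C[i],z).round(4),"area",S[i,4],"expected",round(A),"wh",S[i,2:4],"px",C[i].round(1))
E
python3 -c "
from h import *
go(.536,.36,.127)
lid(cam('wrist'),50,80,.158,(.536,.36))"
```

```text
clock: 51.77
tcp_pos: [0.533, 0.3605, 0.302]
orientation: [-0.0, -0.262, 0.965, -0.0]
wrist_force: [-0.8, 0.1, 0.3]
finger_gap: 0.0854
grip_force: 0.0
clk 51.8 tcp [533.  360.5 302. ] q6 -0.06 gap 0.085 | turn 0.0 shift mm [ -2.5  -1.9 175. ]
lid [0.5374 0.3604] area 2818 expected 3056 wh [62 59] px [276.3 193.9]
```

Green measured at (0.537, 0.360), area consistent with the lid size. Returning green.

```bash
python3 -m jog '[[-1,-0.0034,-0.0024,0.035,0],[-1,0,0,0.04,0],[-1,0,0,0.04,0],[-1,0,0,0.035,0],[-1,0,0,0.02,0]]' >/dev/null
python3 -m jog '[[-1,0,0,0.006,0],[-1,0,0,0,0],[-1,0,0,0,0],[-1,0,0,0,0],[-1,0,0,0,0]]'
python3 -m jog '[[1,0,0,0,0],[1,0,0,0,0],[1,0,0,0,0],[1,0,0,0,0],[1,0,0,0,0]]' 50
python3 -m jog '[[1,0,0,-0.01,0],[1,0,0,-0.03,0],[1,0,0,-0.04,0],[1,0,0,-0.04,0],[1,0,0,-0.04,0]]' 
python3 -m jog '[[1,0,0,-0.02,0],[1,0.0099,-0.0157,0,0],[1,0.0199,-0.0317,0,0],[1,0.0199,-0.0317,0,0],[1,0.0199,-0.0317,0,0]]' >/dev/null
python3 -m jog '[[1,0.0199,-0.0317,0,0],[1,0.0199,-0.0317,0,0],[1,0.0199,-0.0317,0,0],[1,0.0199,-0.0317,0,0],[1,0.0199,-0.0317,0,0]]' >/dev/null
python3 -m jog '[[1,0.0199,-0.0317,0,0],[1,0.0199,-0.0317,0,0],[1,0.0199,-0.0317,0,0],[1,0.0199,-0.0317,0,0],[1,0.0199,-0.0317,0,0]]' >/dev/null
python3 -m jog '[[1,0.0199,-0.0317,0,0],[1,0.0199,-0.0317,0,0],[1,0.01,-0.016,0,0],[1,0,0,0,0],[1,0,0,0,0]]' >/dev/null
python3 -m jog '[[1,0,0,0,0],[1,0,0,0,0]]'
python3 -c "
from h import *
go(.519,-.239,.123)"
```

```text
clock: 52.65
tcp_pos: [0.5389, 0.3608, 0.129]
orientation: [0.002, -0.262, 0.965, 0.0]
wrist_force: [0.5, -0.1, -0.3]
finger_gap: 0.0853
grip_force: 0.0
clock: 53.07
tcp_pos: [0.5379, 0.3609, 0.1274]
orientation: [0.001, -0.262, 0.965, 0.0]
wrist_force: [-0.9, 0.2, 5.8]
finger_gap: 0.0549
grip_force: 53.0
clock: 53.48
tcp_pos: [0.5365, 0.3599, 0.2875]
orientation: [-0.001, -0.262, 0.965, -0.0]
wrist_force: [1.6, 1.2, -2.6]
finger_gap: 0.0548
grip_force: 53.5
clock: 55.32
tcp_pos: [0.5193, -0.237, 0.3063]
orientation: [-0.0, -0.263, 0.965, 0.0]
wrist_force: [-0.3, 0.9, -2.1]
finger_gap: 0.0549
grip_force: 53.7
clk 55.3 tcp [ 519.3 -237.   306.3] q6 -1.10 gap 0.055 | turn 0.0 shift mm [  1.3  -1.7 183.3]
```

```bash
python3 -m jog '[[1,0.001,-0.001,0.035,0],[1,0,0,0.04,0],[1,0,0,0.04,0],[1,0,0,0.035,0],[1,0,0,0.018,0]]' >/dev/null
python3 -m jog '[[1,0,0,0.01,0],[1,0,0,0,0],[1,0,0,0,0],[1,0,0,0,0],[1,0,0,0,0]]'
python3 -m jog '[[1,0,0,0.002,0],[1,0,0,0,0],[1,0,0,0,0],[1,0,0,0,0]]'
python3 -c "
from h import *
go(.519,-.239,.1234)"
```

```text
clock: 56.15
tcp_pos: [0.5205, -0.2402, 0.1305]
orientation: [0.001, -0.262, 0.965, -0.001]
wrist_force: [0.1, 0.1, -1.8]
finger_gap: 0.0549
grip_force: 53.9
clock: 56.48
tcp_pos: [0.5192, -0.2397, 0.1266]
orientation: [0.0, -0.262, 0.965, -0.0]
wrist_force: [-0.6, -0.2, -1.8]
finger_gap: 0.0549
grip_force: 53.9
clk 56.5 tcp [ 519.2 -239.7  126.6] q6 -1.10 gap 0.055 | turn 0.0 shift mm [-0.2  0.7  3.2]
```

Lower to contact, release, retreat high and away, then check everything.

```bash
python3 -m jog '[[1,0,0.0005,0.002,0],[1,0,0,0,0],[1,0,0,0.001,0],[1,0,0,0,0],[1,0,0,0,0]]'
python3 -m jog '[[1,0,0,0.001,0],[1,0,0,0,0],[1,0,0,0,0]]'
python3 -m jog '[[-1,0,0,0,0],[-1,0,0,0,0],[-1,0,0,0,0],[-1,0,0,0,0],[-1,0,0,-0.01,0]]' 
python3 -m jog '[[-1,0,0,-0.03,0],[-1,0,0,-0.04,0],[-1,0,0,-0.04,0],[-1,0,0,-0.04,0],[-1,0,0,-0.02,0]]' 
python3 -m jog '[[-1,0,0.02,0,0],[-1,0,0.03,0,0],[-1,-0.02,0.03,0,0],[-1,-0.02,0.03,0,0],[-1,-0.02,0.03,0,0]]' >/dev/null
python3 -m jog '[[-1,-0.02,0.03,0,0],[-1,-0.02,0.03,0,0],[-1,-0.02,0.03,0,0],[-1,-0.02,0.03,0,0],[-1,-0.02,0.03,0,0]]' >/dev/null
python3 -m jog '[[-1,-0.02,0.03,0,0],[-1,-0.02,0.03,0,0],[-1,0,0,0,0],[-1,0,0,0,0],[-1,0,0,0,0]]'
python3 - <<'E'
from h import *
t=cam("top"); o=np.array([340,115]); a=crop(t,340,115,120,126,3.333)[:420,:400]
for x,y,k in((.487,-.364,(255,255,0)),(.441,-.285,(255,0,255)),(.519,-.239,(0,0,0))):
    circ(t,x,y,.154,.028,a,3.333,o,k); circ(t,x,y,.014,.034,a,3.333,o,k)
o=np.array([210,100]); b=crop(t,210,100,120,126,3.333)[:420,:400]
circ(t,.583,.057,.070,.025,b,3.333,o,(0,0,255)); circ(t,.583,.057,.013,.042,b,3.333,o,(0,0,255))
cv2.imwrite("pics/w10.png",np.hstack([a,b]))
E
```

```text
clock: 56.9
tcp_pos: [0.5189, -0.2391, 0.1235]
orientation: [0.0, -0.262, 0.965, 0.0]
wrist_force: [-0.3, 0.1, 0.5]
finger_gap: 0.055
grip_force: 54.2
clock: 57.15
tcp_pos: [0.519, -0.239, 0.1234]
orientation: [0.0, -0.262, 0.965, -0.0]
wrist_force: [-1.9, 2.8, 6.7]
finger_gap: 0.0549
grip_force: 55.0
clock: 57.57
tcp_pos: [0.5177, -0.2385, 0.1306]
orientation: [-0.001, -0.262, 0.965, 0.001]
wrist_force: [-0.4, 0.5, -0.5]
finger_gap: 0.0856
grip_force: 0.0
clock: 57.98
tcp_pos: [0.5198, -0.2398, 0.3085]
orientation: [0.002, -0.262, 0.965, -0.003]
wrist_force: [0.3, -0.2, 0.7]
finger_gap: 0.0856
grip_force: 0.0
clock: 59.23
tcp_pos: [0.5141, 0.1639, 0.3027]
orientation: [0.0, -0.263, 0.965, -0.0]
wrist_force: [-0.8, -0.6, 0.0]
finger_gap: 0.0854
grip_force: 0.0
```

View pics/w10.png

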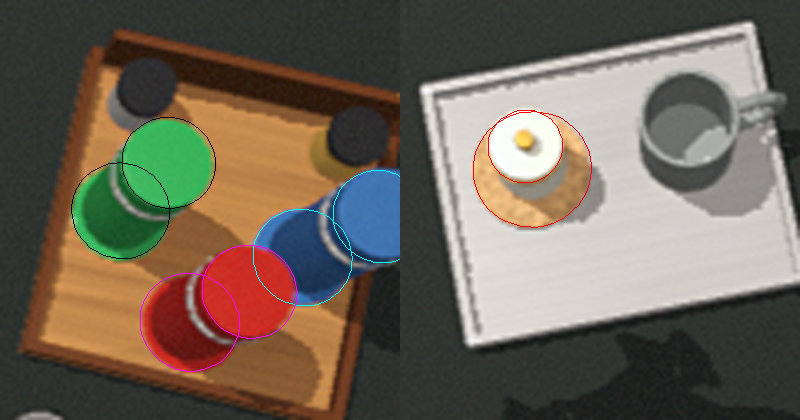

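All three lids and mats fall on their rings, everything is upright, the pot is centred on the coaster, and the mug is unmoved.

```bash
python3 -c "
from workcell import env
print(env.hand_in())"
```

```text
the job is handed in; nothing more can be done
None
```

I handed the job in at about 59 s of the 144 s allowed. The last camera check showed the pot on the middle of the coaster, each canister upright on its own mat to within about 2 mm, and the mug where it was; no verdict came back.

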